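# Lay a standing carton down in its shipping tray

## Robot

A 7-joint arm with a two-finger parallel gripper is mounted at the origin on the work surface. World frame = base frame: x ahead of the robot, y to its left, z up, the work surface at z = 0. Lengths are in m, angles in rad, forces in N, time in s.
With the tool pointing down it reaches from about 0.4 to 0.85 m from the base axis. Payload 10.4 kg.
Tool frame: the origin (TCP) lies at the very end of the fingers, on their centre line; the grasp point (between the pads) lies 19 mm behind it (manip.grip_depth is the distance from the TCP to the grasp point, in m); z points along the fingers, y is the direction in which the jaws open and shut (so a half turn about z gives the same grasp; the last joint's range is limited). The gripper opens to 85 mm and grips with 20 to 120 N. Pads are 22 mm wide; open, the fingers measure 114 mm over their backs; the gripper's body (76 mm by 85 mm) begins 54 mm behind the grasp point. The pads swing forward as they close: fully open they stand 13 mm farther back than shut.
Start: joints at [1.187, 0.332, -0.065, 1.46, 0.022, 1.35, -0.088], TCP at [0.221, -0.585, 0.231] pointing down, gripper open.
Joint ranges: [-2.6, 2.6], [-0.5, 2.12], [-1.47, 1.34], [0.16, 2.42], [-1.27, 4.41], [0.06, 2.06], [-2.6, 2.6]. Speed limits (rad/s): [2.22, 2.22, 2.79, 2.79, 3.14, 3.14, 3.14].

## Interface

Orientations are given as a unit quaternion [x, y, z, w].
In Python, from workcell import manip gives the robot as it stands.
- The arm moves only by the tool step_arm, never from a script. Its argument "motion" is a list of rows, each a list of 6 numbers: the shift along the tool's x, y, z in mm, then the turn, a rotation vector about the tool's x, y, z in degrees. A call has 1 to 20 rows; each row shifts and turns the pose as measured when the row begins, along the tool's axes as they then stand; what a row does not reach is not made up. A row lasts 1/8 s, in which the tool goes at most 62.5 mm and 10.7 degrees, less where a joint would pass 70% of its speed; a pose out of reach is approached as far as the arm can. A call with a gripper value outside its range is refused whole. "jaw" is the finger opening in mm, from 0 to 85.4, set as the call begins (left out, the last holds). The fingers move at their own pace and stop on an object; "force" is the grip in N (left out, the last holds). Time passes only in rows, so rows that do not move let the fingers close. It gives the time, the measured TCP pose, the force and the opening at its end, in the units of the state.
- manip.get_obs(): the state, without advancing time (a new reading comes with each control period).
- manip.camera(name): name is "side" or "top" or "wrist"; returns the picture (384x512x3 uint8, blue, green, red); there is no depth.
- manip.camera_info(name): a dict with "camera_matrix" (3x3 intrinsics, pixels), "R" (3x3) and "t" (3): a world point X has camera coordinates R X + t. Camera axes: x right, y down, z forward; pixel columns grow to the right and rows downward; lengths in m; the calibration is good to about 2 mm. A picture is of the moment at which its call begins: read the wrist's pose just before it. camera_info takes no time and is no camera call; for the wrist camera it gives the pose at the moment of the call.
- manip.hand_in(): hands the job in, once; it reports no verdict.
The state is a dict: "clock": time; "joint_pos": joint angles; "joint_velocities": joint speeds; "tau": joint torques, N m; "position": TCP position; "ee_rot": TCP orientation; "ft_force": force on the tool from outside, world axes, zero at the start; "torque": the same for the moment, N m; "grip_width": opening from 0.0 (shut) to 1.0 (fully open).
Only numpy, scipy, OpenCV 4.12 (cv2) and the standard library are available. Lean on these libraries where they do the work, as an engineer would, in place of code of your own. Each camera call takes 0.05 s, during which the arm holds its last target.

## Task

Slide the standing carton along the bench, still upright, until its foot rests against the front edge of the plywood shipping tray, then push it high up so that it tips over that low edge and lies flat on the tray. Then slide it along the tray, straight, against the rubber pad at the far end and press until the sprung pad clearly gives (roughly 10 N on the pad) so that the pad keeps it snug when you let go. The carton is too wide to grip: never lift it, never press it harder than 25 N or it dents, and leave the other things on the bench where they are.

Things in the scene. Friction and masses are not known exactly. Their poses are not given: they have to be found in the camera images.
- carton_center (a point): Centre of the rigid cardboard carton: 90 mm deep (its x), 104 wide (y), 140 tall (z), 0.45 to 1 kg. Starts upright on the bench before the tray (centre 70 mm up), its x within 0.1 rad of the tray's x. Lying on the tray as asked, its z points along the tray's +x, its centre 59 mm above the bench. Pushed less than about 60 mm above the bench it slides; pushed near its top it tips.
- tray: Plywood shipping tray fixed to the bench. Origin: on the bench under the middle of its front edge; x runs along the tray away from the carton (the way to push), z up. Deck 14 mm thick, 250 long (x 0 to 250), 190 wide; its 14 mm high front edge (x = 0) is the low stop. Pine side rails 20 mm above the deck, x 40 to 250, leave 150 mm between them (y -75 to 75).
- endstop: Steel end stop; axes as the tray's, origin on the deck at tray x = 175. Its sprung rubber pad (90 mm wide, 7 to 57 mm above the deck) faces the carton. The clamp that holds the pad was set by hand, unmeasured: the pad's face is somewhere at tray x = 150 to 182; find it by feel. The pad gives 6 mm: 0.5 N to start, 2.5 N more per mm, then solid (15.5 N). The clamp stays put.
Not all that is in view belongs to the job. What is shaped like the part that bears carton_center but blue or purple is not meant.

How it is judged:
By the outcome, as a careful person would: the job done as asked, in the order asked, and still so for the second after the job is handed in, with the robot touching nothing.
It also fails if it takes over 67 s, if anything falls off the work surface, if the arm or the gripper's body presses on something with over 40 N, if the wrist force passes 120 N, or if a joint passes its speed limit or range.

## Working session

There is one attempt and no reset: what is moved stays moved. The work goes in short steps, Python scripts to look and compute and a tool call to move; the robot and the scene stay as the last step left them, time stands still between calls to the robot, and variables do not carry over. Pictures are saved under pics/ and viewed, and the job is handed in when it is done.

Besides the shell and the picture viewer there is one more tool, called after ">>>" as name(argument=value, ...) on one line, values as JSON. step_arm: Moves the arm, as the interface text tells. Its arguments: {"type":"object","properties":{"motion":{"type":"array"},"jaw":{"type":"number"},"force":{"type":"number"}},"required":["motion"]}

```bash
mkdir -p pics; ls
python3 - <<'E'
from workcell import manip
import cv2
o=manip.get_obs();print(o)
for n in["side","top","wrist"]:
    im=manip.camera(n);cv2.imwrite(f"pics/{n}0.png",im);i=manip.camera_info(n);print(n,i)
E
```

```text
pics
{'clock': 0.0, 'joint_pos': array([ 1.18740242,  0.33284754, -0.06471178,  1.46093285,  0.0215868 ,
        1.34988077, -0.08848914]), 'joint_velocities': array([-0.00168496, -0.00082602, -0.00012583, -0.00152659, -0.00194806,
       -0.00040465,  0.00036555]), 'tau': array([ 2.15254613e-05, -6.25452161e+01,  4.93109180e-02, -3.91597617e+01,
        1.63002260e-02,  9.74677212e-03,  4.34420917e-05]), 'position': array([ 0.22051302, -0.58441611,  0.23053518]), 'ee_rot': array([ 9.83768736e-01,  1.79439688e-01, -1.46108912e-04, -6.71077348e-04]), 'ft_force': array([0.16929526, 0.38287147, 0.33974638]), 'torque': array([ 0.05334359,  0.02807432, -0.01793602]), 'grip_width': 0.9971977354329775}
side {'camera_matrix': array([[452.53703153,   0.        , 254.52873927],
       [  0.        , 452.53703153, 189.81440015],
       [  0.        ,   0.        ,   1.        ]]), 'R': array([[-0.90275353, -0.42963268, -0.02125618],
       [-0.26244273,  0.58925608, -0.76413421],
       [ 0.34082236, -0.68424632, -0.64470698]]), 't': array([0.49551729, 0.21027685, 0.7730594 ])}
top {'camera_matrix': array([[389.0217127 ,   0.        , 243.15455633],
       [  0.        , 389.0217127 , 188.43307698],
       [  0.        ,   0.        ,   1.        ]]), 'R': array([[ 0.01381441, -0.99927988,  0.03533968],
       [-0.98944257, -0.0187606 , -0.14370606],
       [ 0.14426556, -0.03298137, -0.98898922]]), 't': array([-0.05770371,  0.58095195,  0.72779662])}
wrist {'camera_matrix': array([[335.57358113,   0.        , 259.39967272],
       [  0.        , 335.57358113, 187.68734026],
       [  0.        ,   0.        ,   1.        ]]), 'R': array([[ 0.35292429, -0.93565073, -0.00147069],
       [-0.90002149, -0.33991386,  0.27280007],
       [-0.25574549, -0.09495412, -0.96206962]]), 't': array([-0.62463624, -0.03639698,  0.37970383])}
```

View pics/side0.png

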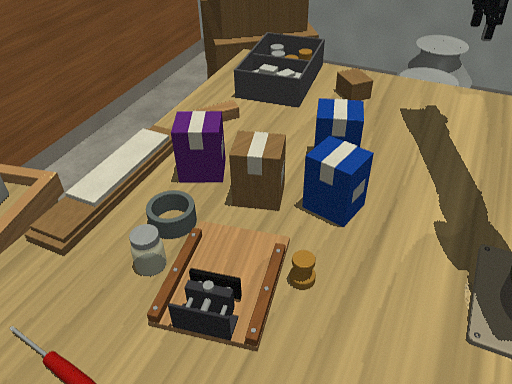

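View pics/top0.png

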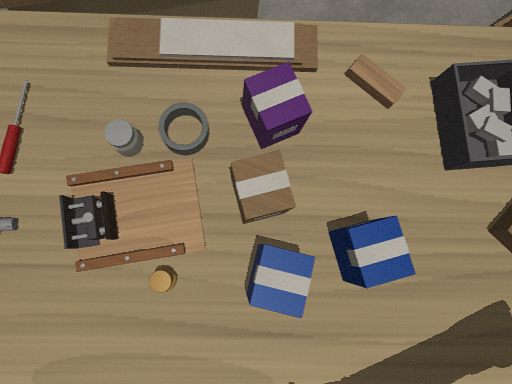

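View pics/wrist0.png

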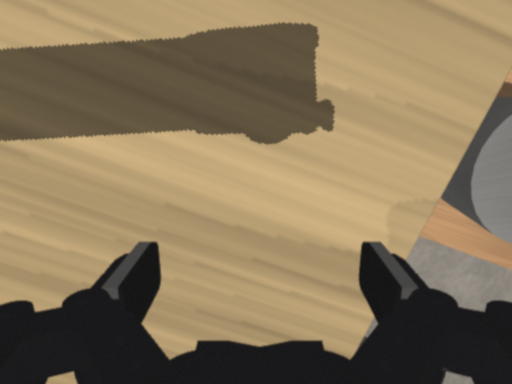

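Run:
```python
import cv2
a=cv2.imread("pics/top0.png")
c=a[130:320,40:430];cv2.imwrite("pics/topc.png",cv2.resize(c,None,fx=2.05,fy=2.05,interpolation=cv2.INTER_CUBIC))
c=a[140:240,170:310];cv2.imwrite("pics/topc2.png",cv2.resize(c,None,fx=5.5,fy=5.5,interpolation=cv2.INTER_CUBIC))
a=cv2.imread("pics/side0.png")
c=a[110:240,180:380];cv2.imwrite("pics/sidec.png",cv2.resize(c,None,fx=4,fy=4,interpolation=cv2.INTER_CUBIC))
```

```text
(no output)
```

View pics/topc2.png

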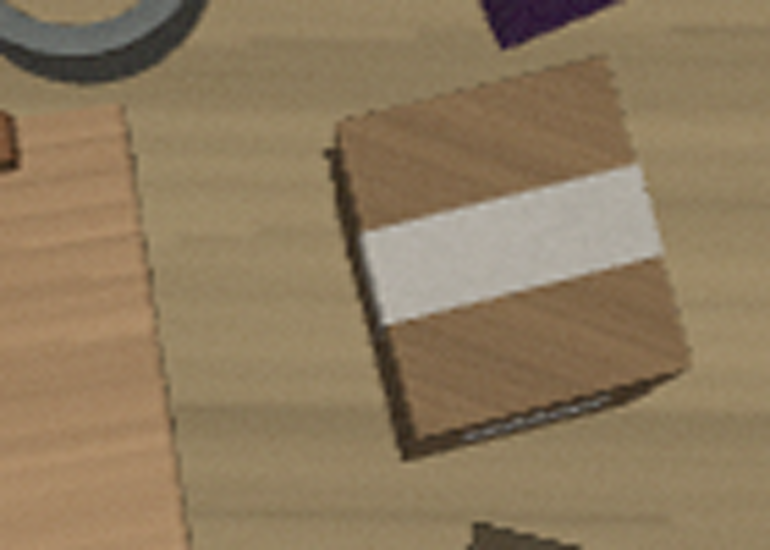

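View pics/topc.png

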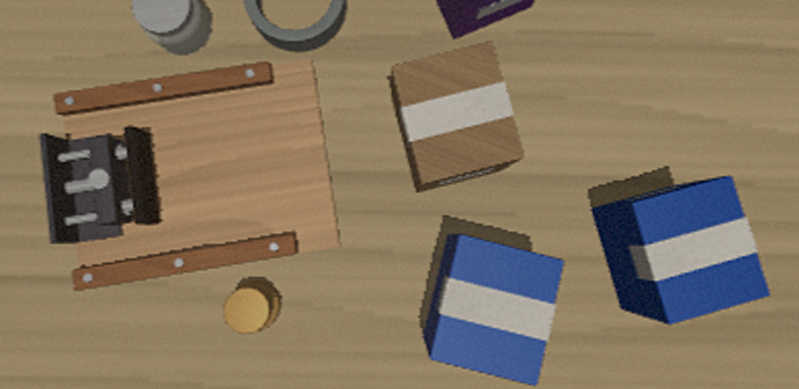

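View pics/sidec.png

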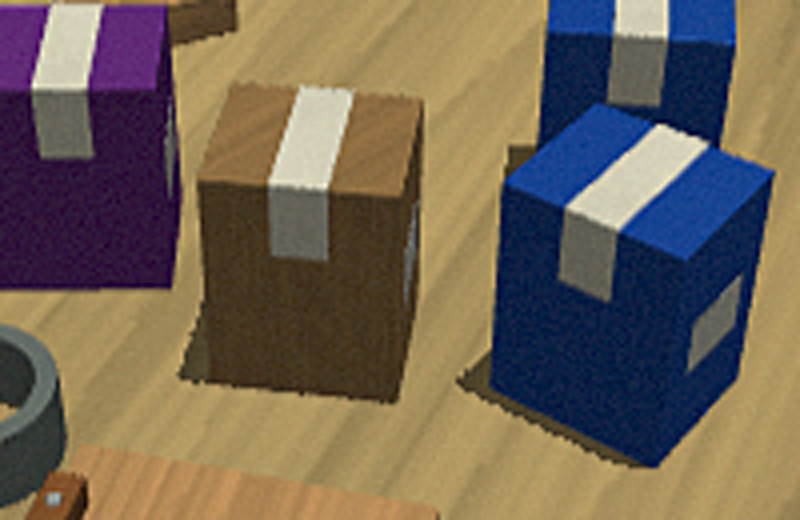

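```bash
cat > h.py <<'E'
import numpy as np, cv2
from workcell import manip
def ray(name,px,z,info=None):
    i=info or manip.camera_info(name);K=i['camera_matrix'];R=i['R'];t=i['t']
    c=-R.T@t; d=R.T@np.linalg.inv(K)@np.array([px[0],px[1],1.]); s=(z-c[2])/d[2]; return c+s*d
def proj(name,X):
    i=manip.camera_info(name);p=i['camera_matrix']@(i['R']@np.array(X)+i['t']);return p[:2]/p[2]
E
python3 - <<'E'
from h import *
np.set_printoptions(precision=4,suppress=True)
P=[ray('top',p,.14)[:2] for p in[(231.8,162.2),(280,150.4),(295.5,206.7),(243.6,220)]]
P=np.array(P);print(P,P.mean(0)); 
for i in range(4):
    d=P[(i+1)%4]-P[i];print(np.linalg.norm(d),np.arctan2(d[1],d[0]))
a=ray('top',(192.2,159.3),.014)[:2];b=ray('top',(205.9,250),.014)[:2]
d=a-b;print(a,b,(a+b)/2,np.linalg.norm(d))
# tray y axis = rot90(x). rails side check
for p in[(66,181),(172,164),(77,267),(185,248)]: print('rail',ray('top',p,.034)[:2])
for p in [(195+0,0)]: pass
# side-view: tray front corners & carton bottom corners
for p in[(180+75/4,110+450/4),(180+437/4,110+510/4)]: print('side tray',ray('side',p,.014)[:2])
for p in[(180+200/4,110+180/4),(180+405/4,110+195/4),(180+422/4,110+100/4),(180+235/4,110+85/4)]: print('side ctop',ray('side',p,.14)[:2])
for p in [(345,220),(413,283),(365,288),(330,226),(388,216)]: print('blue2',ray('top',p,.14)[:2])
for p in [(313,258),(302,316),(262,245)]: print('blue1',ray('top',p,.14)[:2])
for p in [(262,148),(309,130)]: print('purple',ray('top',p,.14)[:2],ray('top',p,.0)[:2])
E
```

```text
[[ 0.6135 -0.0245]
 [ 0.6365 -0.1089]
 [ 0.5375 -0.1358]
 [ 0.5132 -0.0465]] [ 0.5752 -0.0789]
0.0874867973561219 -1.304672172831999
0.10259273401828871 -2.8766161795534444
0.09256592138379598 1.837109480348556
0.10274167914238588 0.21552069273000404
[0.645  0.0572] [0.46   0.0238] [0.5525 0.0405] 0.18797624300480076
rail [0.5913 0.3023]
rail [0.63   0.0953]
rail [0.4247 0.2684]
rail [0.4636 0.0634]
side tray [0.6463 0.0644]
side tray [0.459 0.027]
side ctop [ 0.6103 -0.0217]
side ctop [ 0.5117 -0.0514]
side ctop [ 0.5364 -0.1331]
side ctop [ 0.6338 -0.1064]
blue2 [ 0.516  -0.2215]
blue2 [ 0.4111 -0.3353]
blue2 [ 0.402  -0.2527]
blue2 [ 0.5053 -0.1952]
blue2 [ 0.5241 -0.297 ]
blue1 [ 0.4507 -0.1651]
blue1 [ 0.3557 -0.1456]
blue1 [ 0.4713 -0.0783]
purple [ 0.6402 -0.0771] [ 0.6758 -0.0886]
purple [ 0.6749 -0.1607] [ 0.7179 -0.1897]
```

```bash
python3 - <<'E'
from h import *
from scipy.spatial.transform import Rotation as Ro
np.set_printoptions(precision=4,suppress=True)
print([a for a in dir(manip) if a[0]!='_'])
o=manip.get_obs();R=Ro.from_quat(o['ee_rot']).as_matrix();i=manip.camera_info('wrist')
c=-i['R'].T@i['t'];print('cam in tool',R.T@(c-o['position']), 'fwd',R.T@i['R'][2]); print(R)
E
cat >> h.py <<'E'
from scipy.spatial.transform import Rotation as Ro
PSI=1.757; O=np.array([.5527,.042,0.])
T=Ro.from_euler('z',PSI).as_matrix()   # cols tray x,y,z
def totray(X): return T.T@(np.array(X)-O)
def goal(p_tray, tilt, s=1):
    """tool z = forward*sin(tilt)-up*cos(tilt); s=1: tool x fwd side (cos,0,sin), y=-trayy"""
    t=np.radians(tilt); z=np.array([np.sin(t),0,-np.cos(t)]); x=s*np.array([np.cos(t),0,np.sin(t)])
    y=np.cross(z,x); R=T@np.c_[x,y,z]; return O+T@np.array(p_tray),R
def delta(p_tray,tilt,s=1):
    o=manip.get_obs();R=Ro.from_quat(o['ee_rot']).as_matrix();p,G=goal(p_tray,tilt,s)
    return np.round(R.T@(p-o['position'])*1000,1), np.round(np.degrees(Ro.from_matrix(R.T@G).as_rotvec()),1)
def st():
    o=manip.get_obs();R=Ro.from_quat(o['ee_rot']).as_matrix();A=T.T@R
    np.set_printoptions(precision=3,suppress=True)
    print('t',o['clock'],'tray mm',totray(o['position'])*1000,'z',A[:,2],'x',A[:,0],'F tray',T.T@o['ft_force'],'q',o['joint_pos'],'w',o['grip_width'])
E
python3 - <<'E'
from h import *
st()
for s in(1,-1): print(delta((-.25,0,.25),35,s),delta((-.25,0,.25),0,s))
E
```

```text
['MotionError', 'camera', 'camera_info', 'get_obs', 'grip_depth', 'hand_in']
cam in tool [ 0.0685  0.0003 -0.1436] fwd [-0.2727 -0.0004  0.9621]
[[ 0.9356  0.353  -0.0004]
 [ 0.353  -0.9356  0.001 ]
 [-0.0001 -0.0011 -1.    ]]
t 0.15 tray mm [-554.175  442.413  230.709] z [ 0.001  0.    -1.   ] x [ 0.174 -0.985 -0.   ] F tray [-0.173 -0.25  -0.264] q [ 1.187  0.333 -0.065  1.461  0.022  1.35  -0.089] w 1.000029662519431
(array([ 488.5, -222.7,  -19.1]), array([ 24.3,  29. , -77.3])) (array([ 488.5, -222.7,  -19.1]), array([ -0.1,  -0. , -80. ]))
(array([ 488.5, -222.7,  -19.1]), array([ 30.4, -25.5,  96.5])) (array([ 488.5, -222.7,  -19.1]), array([ -0. ,   0.1, 100. ]))
```

>>> step_arm(motion=[[0,0,0,0,0,-10],[0,0,0,0,0,-10],[0,0,0,0,0,-10],[0,0,0,0,0,-10],[0,0,0,0,0,-10],[0,0,0,0,0,-10],[0,0,0,0,0,-10],[0,0,0,0,0,-10]], jaw=50)

```text
clock: 1.15
position: [0.22, -0.5831, 0.2277]
ee_rot: [0.621, 0.784, 0.001, -0.003]
ft_force: [0.3, -0.3, -0.5]
grip_width: 0.586
```

Run:
```python
from h import *
st()
for s in(1,): print(delta((-.25,0,.23),35,s),delta((-.25,0,.23),0,s))
```

```text
t 1.15 tray mm [-552.738  442.694  227.698] z [ 0.006  0.002 -1.   ] x [0.999 0.045 0.006] F tray [-0.382 -0.217 -0.538] q [ 1.338  0.348 -0.259  1.455  0.089  1.357  1.305] w 0.5863680232775608
(array([282.7, 455.8,  -1.1]), array([-0.9, 34.6,  2.5])) (array([282.7, 455.8,  -1.1]), array([-0.1, -0.4,  2.6]))
```

>>> step_arm(motion=[[30,50,0,0,0,0],[30,50,0,0,0,0],[30,50,0,0,0,0],[30,50,0,0,0,0],[30,50,0,0,0,0],[30,50,0,0,0,0],[30,50,0,0,0,0],[30,50,0,0,0,0],[15,25,0,0,0,0]])

```text
clock: 2.28
position: [0.5816, -0.2288, 0.2257]
ee_rot: [0.623, 0.783, 0.001, -0.005]
ft_force: [-0.7, -0.2, 0.3]
grip_width: 0.588
```

Run:
```python
from h import *
st()
for s in(1,): print(delta((-.25,0,.23),35,s),delta((-.25,0,.23),0,s))
```

```text
t 2.275 tray mm [-271.484   21.716  225.708] z [ 0.009  0.004 -1.   ] x [0.999 0.041 0.009] F tray [-0.024  0.764  0.34 ] q [ 0.702  0.389 -0.523  1.439  0.188  1.372  0.4  ] w 0.5877864175130796
(array([20.6, 22.6, -4.2]), array([-0.9, 34.5,  2.2])) (array([20.6, 22.6, -4.2]), array([-0.2, -0.5,  2.3]))
```

>>> step_arm(motion=[[5,6,0,0,9,2],[5,6,0,0,9,0],[5,6,0,0,9,0],[0,4,0,0,9,0]])

```text
clock: 2.78
position: [0.6036, -0.2016, 0.231]
ee_rot: [0.598, 0.734, 0.202, -0.25]
ft_force: [0.0, 0.2, 0.4]
grip_width: 0.586
```

Run:
```python
from h import *
st()
print(delta((-.22,0,.04),38))
```

```text
t 2.775 tray mm [-248.821   -4.939  231.033] z [ 0.609  0.012 -0.793] x [0.793 0.013 0.609] F tray [ 0.206 -0.065  0.397] q [ 0.811  0.747 -0.566  1.074 -0.189  1.749  0.51 ] w 0.585899202085241
(array([-93.4,  -4.1, 169.2]), array([-0.7,  0.5,  0.7]))
```

>>> step_arm(motion=[[-12,0,21,0,0,0],[-12,0,21,0,0,0],[-12,0,21,0,0,0],[-12,0,21,0,0,0],[-12,0,21,0,0,0],[-12,0,21,0,0,0],[-12,-2,21,0,0,0],[-10,-2,21,0,0,0]])

```text
clock: 3.78
position: [0.5913, -0.1778, 0.0286]
ee_rot: [0.601, 0.731, 0.203, -0.253]
ft_force: [-0.3, -0.2, -0.0]
grip_width: 0.586
```

Run:
```python
from h import *
st()
print(delta((-.19,0,.035),38))
for n in('side','top'): cv2.imwrite(f'pics/{n}1.png',manip.camera(n))
```

```text
t 3.775 tray mm [-223.164    2.738   28.613] z [ 0.614  0.013 -0.789] x [0.789 0.004 0.614] F tray [-0.177  0.295 -0.002] q [ 0.815  0.89  -0.536  1.296 -0.132  1.423  0.614] w 0.5862667444165633
(array([30.1,  3.1, 15.3]), array([-0.8,  0.1,  0.2]))
```

View pics/side1.png

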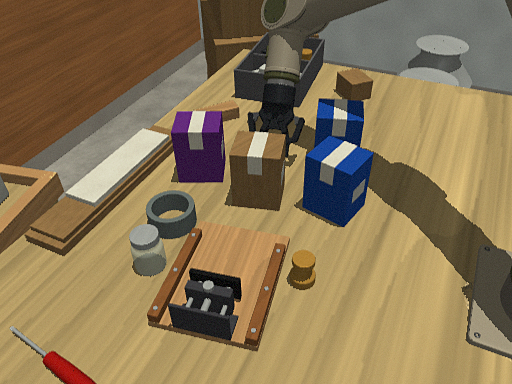

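View pics/top1.png

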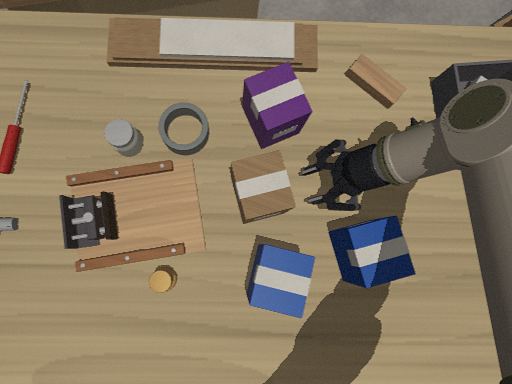

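>>> step_arm(motion=[[12,0,4,0,0,0],[8,0,6,0,0,0],[8,0,6,0,0,0],[5,0,4,0,0,0],[4,0,3,0,0,0]])

```text
clock: 4.5
position: [0.5825, -0.1318, 0.0355]
ee_rot: [0.6, 0.731, 0.203, -0.254]
ft_force: [0.2, 0.2, -0.6]
grip_width: 0.586
```

Run:
```python
from h import *
st()
```

```text
t 4.5 tray mm [-176.326    2.9     35.487] z [ 0.614  0.014 -0.789] x [0.789 0.005 0.614] F tray [ 0.183 -0.26  -0.568] q [ 0.803  0.833 -0.563  1.396 -0.155  1.363  0.581] w 0.5857370535780637
```

>>> step_arm(motion=[[3,0,2.4,0,0,0],[3,0,2.4,0,0,0],[3,0,2.4,0,0,0],[3,0,2.4,0,0,0]])

```text
clock: 5.0
position: [0.5795, -0.1194, 0.0354]
ee_rot: [0.602, 0.73, 0.202, -0.252]
ft_force: [0.6, -4.4, 1.6]
grip_width: 0.581
```

Run:
```python
from h import *
st()
```

```text
t 5.0 tray mm [-163.542    3.508   35.368] z [ 0.611  0.012 -0.792] x [0.792 0.002 0.611] F tray [-4.397  0.261  1.581] q [ 0.799  0.816 -0.569  1.427 -0.161  1.34   0.57 ] w 0.5808855747125228
```

>>> step_arm(motion=[[5,0,3.8,0,0,0],[5,0,3.8,0,0,0],[5,0,3.8,0,0,0],[5,0,3.8,0,0,0],[5,0,3.8,0,0,0],[5,0,3.8,0,0,0],[5,0,3.8,0,0,0]])

```text
clock: 5.88
position: [0.5711, -0.0743, 0.0354]
ee_rot: [0.603, 0.73, 0.202, -0.251]
ft_force: [0.7, -3.4, 1.1]
grip_width: 0.588
```

Run:
```python
from h import *
st()
im=manip.camera('top');cv2.imwrite('pics/top2.png',im);cv2.imwrite('pics/top2c.png',cv2.resize(im[130:270,150:310],None,fx=4,fy=4,interpolation=cv2.INTER_CUBIC))
```

```text
t 5.875 tray mm [-117.705    3.447   35.418] z [ 0.61   0.01  -0.792] x [0.792 0.001 0.61 ] F tray [-3.513 -0.053  1.054] q [ 0.78   0.773 -0.595  1.513 -0.183  1.273  0.536] w 0.5875870847776594
```

View pics/top2c.png

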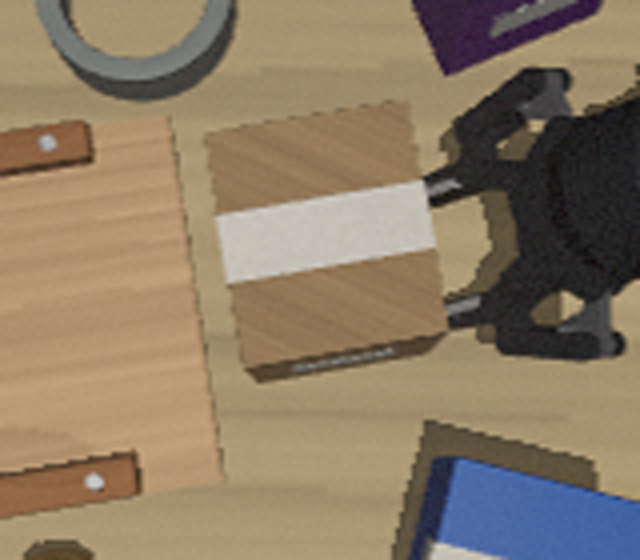

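Run:
```python
from h import *
P=np.array([totray(ray('top',(150+u/4,130+v/4),.14)) for u,v in[(205,133),(408,100),(448,335),(248,367)]])*1000
print(P.round(1),P.mean(0))
print([totray(ray('top',(150+u/4,130+v/4),.014))*1000 for u,v in[(168,117),(222,483)]])
```

```text
[[ -23.9  -54.3  140. ]
 [-113.7  -54.4  140. ]
 [-112.6   50.   140. ]
 [ -26.    49.   140. ]] [-69.04776604  -2.41282292 140.        ]
[array([ -1.75739564, -93.65981857,  14.        ]), array([ 0.31457156, 95.81102174, 14.        ])]
```

>>> step_arm(motion=[[4,0,3,0,0,0],[4,0,3,0,0,0],[3,0,2.3,0,0,0],[2,0,1.5,0,0,0]])

```text
clock: 6.42
position: [0.5673, -0.056, 0.0354]
ee_rot: [0.602, 0.73, 0.202, -0.252]
ft_force: [0.3, -3.0, -0.1]
grip_width: 0.583
```

>>> step_arm(motion=[[1.6,0,1.2,0,0,0],[1.6,0,1.2,0,0,0]])

```text
clock: 6.68
position: [0.5664, -0.0524, 0.0354]
ee_rot: [0.602, 0.73, 0.202, -0.251]
ft_force: [-1.1, -9.6, 2.1]
grip_width: 0.586
```

Run:
```python
from h import *
st()
```

```text
t 6.675 tray mm [-95.33    3.967  35.386] z [ 0.61   0.011 -0.792] x [0.792 0.002 0.61 ] F tray [-9.227  2.837  2.136] q [ 0.769  0.754 -0.607  1.552 -0.194  1.243  0.519] w 0.5856088634863561
```

>>> step_arm(motion=[[0.8,0,0.6,0,0,0]])

```text
clock: 6.8
position: [0.5664, -0.0526, 0.0354]
ee_rot: [0.603, 0.73, 0.202, -0.251]
ft_force: [0.1, -6.6, 2.4]
grip_width: 0.587
```

Run:
```python
from h import *
st()
im=manip.camera('top');cv2.imwrite('pics/top3.png',im);cv2.imwrite('pics/top3c.png',cv2.resize(im[130:270,130:290],None,fx=4,fy=4,interpolation=cv2.INTER_CUBIC))
im=manip.camera('side');cv2.imwrite('pics/side3c.png',cv2.resize(im[100:300,150:350],None,fx=3,fy=3,interpolation=cv2.INTER_CUBIC))
```

```text
t 6.8 tray mm [-95.471   4.051  35.377] z [ 0.609  0.01  -0.793] x [0.793 0.001 0.609] F tray [-6.503  1.123  2.395] q [ 0.769  0.753 -0.607  1.553 -0.194  1.242  0.519] w 0.5871082047478628
```

View pics/top3c.png

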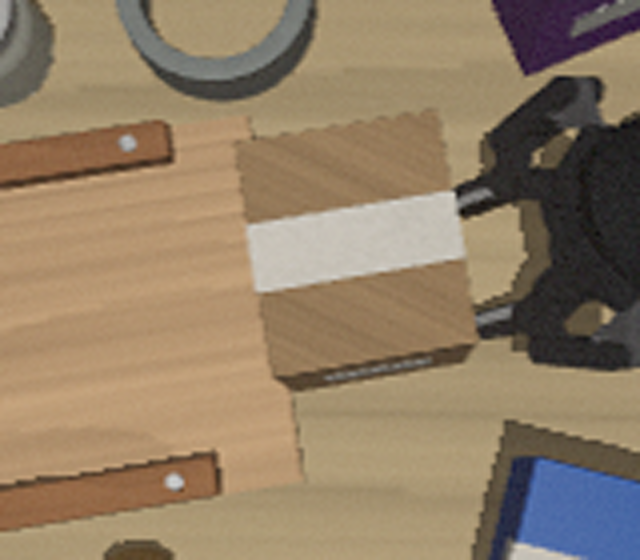

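View pics/side3c.png

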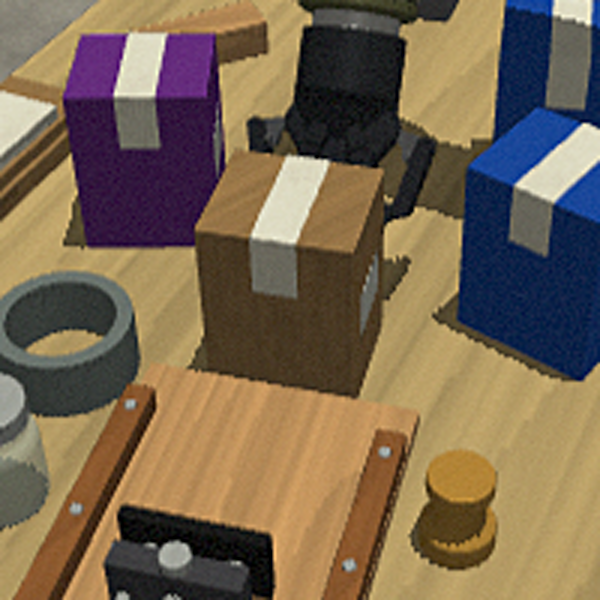

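>>> step_arm(motion=[[-6,0,-4.5,0,0,0],[-6,0,-4.5,0,0,0],[12,0,-16,0,0,0],[13,0,-17,0,0,0],[13,0,-17,0,0,0],[13,0,-17,0,0,0],[4,0,3,0,0,0]])

```text
clock: 7.78
position: [0.5699, -0.0615, 0.1282]
ee_rot: [0.602, 0.731, 0.203, -0.251]
ft_force: [0.2, -0.0, -0.6]
grip_width: 0.586
```

Run:
```python
from h import *
st()
```

```text
t 7.775 tray mm [-104.865    2.24   128.213] z [ 0.61   0.009 -0.792] x [0.792 0.004 0.61 ] F tray [-0.037 -0.187 -0.583] q [ 0.792  0.649 -0.634  1.491 -0.232  1.391  0.477] w 0.5856433553944183
```

>>> step_arm(motion=[[-5,0,10,0,0,0],[4,0,3,0,0,0],[3,0,2.3,0,0,0],[2.4,0,1.8,0,0,0],[2.4,0,1.8,0,0,0]])

```text
clock: 8.4
position: [0.5666, -0.046, 0.1157]
ee_rot: [0.603, 0.73, 0.202, -0.25]
ft_force: [-0.2, -7.6, 6.7]
grip_width: 0.587
```

Run:
```python
from h import *
st()
```

```text
t 8.4 tray mm [-89.064   2.661 115.704] z [ 0.609  0.008 -0.793] x [0.793 0.001 0.609] F tray [-7.394  1.631  6.688] q [ 0.783  0.646 -0.639  1.528 -0.236  1.349  0.47 ] w 0.5869347124902144
```

>>> step_arm(motion=[[4,0,0.3,0,0,0],[4,0,0.5,0,0,0],[4,0,0.7,0,0,0],[4,0,0.9,0,0,0],[4,0,1.1,0,0,0]])

```text
clock: 9.02
position: [0.5639, -0.0292, 0.1262]
ee_rot: [0.604, 0.73, 0.203, -0.248]
ft_force: [0.2, -4.4, 6.0]
grip_width: 0.584
```

Run:
```python
from h import *
st()
im=manip.camera('side');cv2.imwrite('pics/side4.png',im)
```

```text
t 9.025 tray mm [-72.013   2.196 126.233] z [ 0.607  0.005 -0.794] x [ 0.794 -0.     0.607] F tray [-4.358  0.65   6.037] q [ 0.776  0.617 -0.652  1.55  -0.251  1.34   0.45 ] w 0.583994448301039
```

View pics/side4.png

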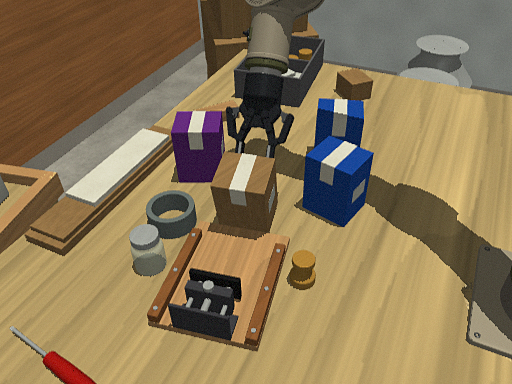

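>>> step_arm(motion=[[4.4,0,1,0,0,0],[4.4,0,1.2,0,0,0],[4.3,0,1.4,0,0,0],[4.3,0,1.6,0,0,0],[4.2,0,1.7,0,0,0],[4.2,0,1.9,0,0,0],[4,0,2,0,0,0],[4,0,2.2,0,0,0]])

```text
clock: 10.07
position: [0.5567, 0.0106, 0.1387]
ee_rot: [0.602, 0.73, 0.204, -0.249]
ft_force: [-0.7, -0.6, 2.7]
grip_width: 0.586
```

Run:
```python
from h import *
st()
im=manip.camera('side');cv2.imwrite('pics/side5.png',im[100:350,130:350])
```

```text
t 10.075 tray mm [-31.636   1.886 138.717] z [ 0.61   0.006 -0.793] x [0.793 0.003 0.61 ] F tray [-0.491  0.776  2.691] q [ 0.756  0.572 -0.681  1.597 -0.28   1.312  0.413] w 0.5858388904950987
```

View pics/side5.png

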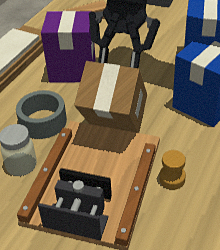

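>>> step_arm(motion=[[3.2,0,2.2,0,0,0],[3.2,0,2.3,0,0,0],[3.2,0,2.4,0,0,0],[3.2,0,2.4,0,0,0],[3.2,0,2.4,0,0,0]])

```text
clock: 10.75
position: [0.5515, 0.0324, 0.1383]
ee_rot: [0.602, 0.731, 0.203, -0.251]
ft_force: [-0.7, 0.1, 0.1]
grip_width: 0.588
```

Run:
```python
from h import *
st()
im=manip.camera('side');cv2.imwrite('pics/side6.png',im[100:350,130:350])
```

```text
t 10.75 tray mm [ -9.261   2.929 138.33 ] z [ 0.61   0.009 -0.792] x [0.792 0.003 0.61 ] F tray [0.229 0.631 0.052] q [ 0.741  0.555 -0.695  1.626 -0.293  1.287  0.395] w 0.5875919690512116
```

View pics/side6.png

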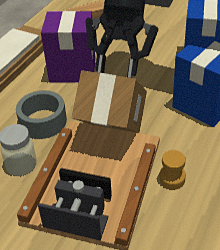

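>>> step_arm(motion=[[0,0,0,0,0,0],[0,0,0,0,0,0]])

```text
clock: 11.05
position: [0.5512, 0.033, 0.1383]
ee_rot: [0.602, 0.731, 0.203, -0.251]
ft_force: [-0.1, 0.3, -0.1]
grip_width: 0.588
```

Run:
```python
from h import *
st()
im=manip.camera('side');cv2.imwrite('pics/side7.png',cv2.resize(im[100:350,130:350],None,fx=2,fy=2))
im=manip.camera('top');cv2.imwrite('pics/top7.png',im)
```

```text
t 11.05 tray mm [ -8.518   3.13  138.316] z [ 0.611  0.01  -0.792] x [0.792 0.004 0.611] F tray [ 0.299  0.091 -0.126] q [ 0.741  0.555 -0.695  1.627 -0.293  1.287  0.395] w 0.5882874347440489
```

View pics/side7.png

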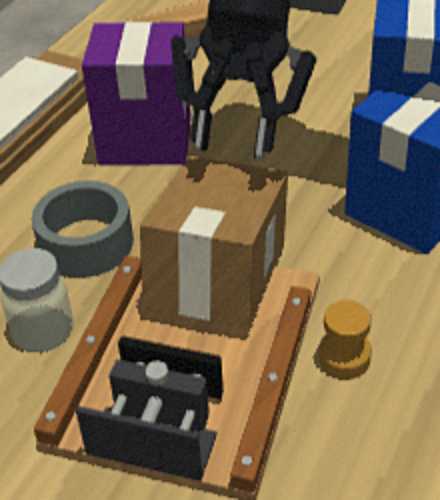

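View pics/top7.png

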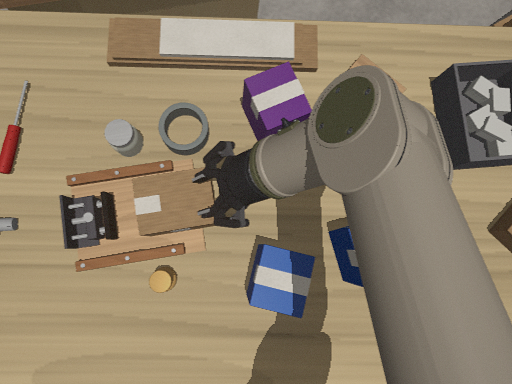

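>>> step_arm(motion=[[-16,0,-12,0,0,0],[-16,0,-12,0,0,0],[-12,0,-9,0,0,0],[-15,0,19,0,0,0],[-15,0,19,0,0,0],[-15,0,19,0,0,0],[-15,0,19,0,0,0]])

```text
clock: 12.02
position: [0.5626, -0.0286, 0.0346]
ee_rot: [0.603, 0.73, 0.203, -0.25]
ft_force: [-0.4, 0.3, 0.1]
grip_width: 0.584
```

Run:
```python
from h import *
st()
im=manip.camera('top');cv2.imwrite('pics/top8.png',im);cv2.imwrite('pics/top8c.png',cv2.resize(im[140:280,50:250],None,fx=4,fy=4,interpolation=cv2.INTER_CUBIC))
```

```text
t 12.025 tray mm [-71.172   3.366  34.619] z [ 0.61   0.008 -0.793] x [0.793 0.002 0.61 ] F tray [0.352 0.32  0.059] q [ 0.755  0.735 -0.62   1.591 -0.207  1.206  0.502] w 0.5836405345928687
```

View pics/top8c.png

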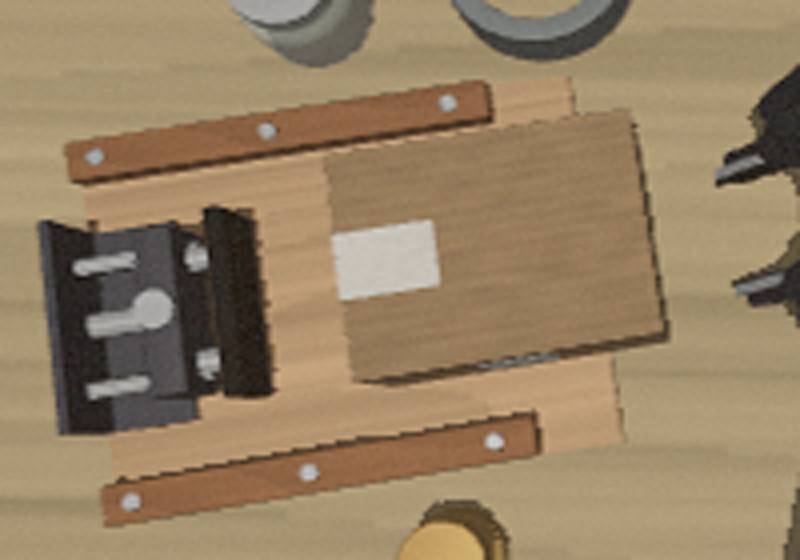

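Run:
```python
from h import *
P=np.array([totray(ray('top',(50+u/4,140+v/4),.104)) for u,v in[(328,155),(632,110),(667,333),(355,380)]])*1000
print(P.round(1),P.mean(0))
for d in(P[0]-P[1],P[3]-P[2],P[3]-P[0],P[2]-P[1]): print(np.degrees(np.arctan2(d[1],d[0])))
print([totray(ray('top',(50+u/4,140+v/4),.071))*1000 for u,v in[(240,208),(272,395)]],[totray(ray('top',(50+u/4,140+v/4),.034))*1000 for u,v in[(270,158),(318,448)]])
```

```text
[[105.2 -54.5 104. ]
 [-33.5 -52.4 104. ]
 [-32.8  50.8 104. ]
 [106.8  47.9 104. ]] [ 36.43539516  -2.08507567 104.        ]
-0.8677043655426465
-1.1945171414656035
89.10421789288277
89.59637115159232
[array([156.22102297, -43.15882793,  71.        ]), array([152.57407992,  46.09522949,  71.        ])] [array([148.89824591, -72.4579287 ,  34.        ]), array([144.19084531,  72.81877355,  34.        ])]
```

>>> step_arm(motion=[[9,2,4,0,0,0],[8,1,6,0,0,0],[3,0,2.4,0,0,0],[3,0,2.4,0,0,0],[3,0,2.4,0,0,0]])

```text
clock: 12.7
position: [0.5583, 0.006, 0.0352]
ee_rot: [0.602, 0.73, 0.202, -0.251]
ft_force: [0.4, 0.2, 0.0]
grip_width: 0.584
```

Run:
```python
from h import *
st()
```

```text
t 12.7 tray mm [-36.419   1.174  35.242] z [ 0.611  0.01  -0.792] x [0.792 0.002 0.611] F tray [ 0.138 -0.457  0.04 ] q [ 0.728  0.715 -0.639  1.634 -0.223  1.166  0.471] w 0.5841433382197456
```

>>> step_arm(motion=[[5,0,-1,0,0,0],[3,0,1.5,0,0,0],[3,0,2.4,0,0,0],[3,0,2.4,0,0,0],[3,0,2.4,0,0,0]])

```text
clock: 13.32
position: [0.5555, 0.0222, 0.0397]
ee_rot: [0.604, 0.73, 0.202, -0.25]
ft_force: [0.7, -3.7, 2.3]
grip_width: 0.588
```

Run:
```python
from h import *
st()
```

```text
t 13.325 tray mm [-19.976   0.869  39.689] z [ 0.608  0.008 -0.794] x [0.794 0.    0.608] F tray [-3.781  0.018  2.309] q [ 0.717  0.695 -0.651  1.657 -0.234  1.146  0.452] w 0.5879097374100534
```

>>> step_arm(motion=[[3,0,2.4,0,0,0],[3,0,2.4,0,0,0],[3,0,2.4,0,0,0],[2,0,1.6,0,0,0],[2,0,1.6,0,0,0]])

```text
clock: 13.95
position: [0.5526, 0.0394, 0.0396]
ee_rot: [0.604, 0.73, 0.202, -0.249]
ft_force: [0.6, -4.0, 1.7]
grip_width: 0.584
```

Run:
```python
from h import *
st()
im=manip.camera('top');cv2.imwrite('pics/top9c.png',cv2.resize(im[140:280,50:250],None,fx=4,fy=4,interpolation=cv2.INTER_CUBIC))
```

```text
t 13.95 tray mm [-2.551  0.542 39.645] z [ 0.608  0.007 -0.794] x [ 0.794 -0.     0.608] F tray [-4.011  0.147  1.666] q [ 0.704  0.685 -0.661  1.679 -0.242  1.122  0.436] w 0.5839535202935057
```

View pics/top9c.png

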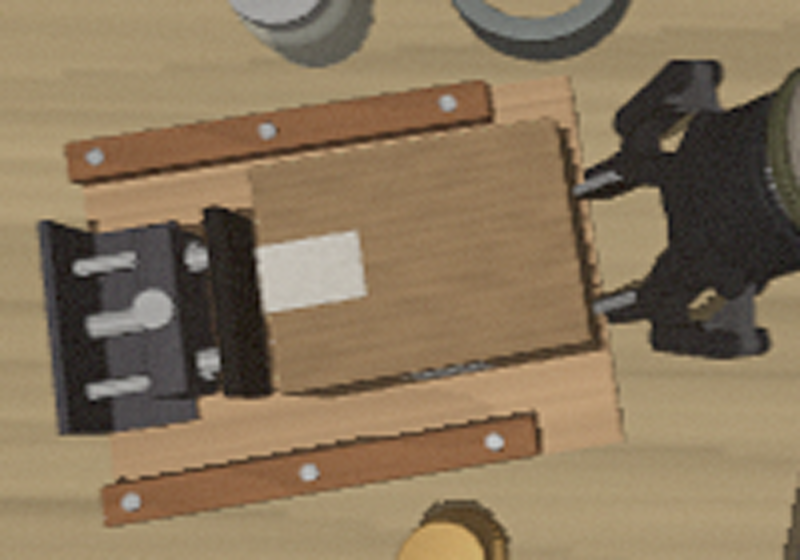

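>>> step_arm(motion=[[1.6,0,1.2,0,0,0],[1.6,0,1.2,0,0,0]])

```text
clock: 14.25
position: [0.5517, 0.0439, 0.0397]
ee_rot: [0.604, 0.73, 0.202, -0.249]
ft_force: [0.4, -4.2, 1.4]
grip_width: 0.584
```

>>> step_arm(motion=[[1.6,0,1.2,0,0,0],[1.6,0,1.2,0,0,0]])

```text
clock: 14.5
position: [0.5509, 0.048, 0.0397]
ee_rot: [0.604, 0.73, 0.202, -0.249]
ft_force: [1.1, -4.9, 1.0]
grip_width: 0.586
```

Run:
```python
from h import *
st()
```

```text
t 14.5 tray mm [ 6.263  0.614 39.68 ] z [ 0.608  0.007 -0.794] x [ 0.794 -0.     0.608] F tray [-5.031 -0.13   1.044] q [ 0.697  0.68  -0.666  1.69  -0.247  1.111  0.428] w 0.586011881790123
```

>>> step_arm(motion=[[0.8,0,0.6,0,0,0]])

```text
clock: 14.62
position: [0.5506, 0.0492, 0.0397]
ee_rot: [0.604, 0.73, 0.202, -0.249]
ft_force: [0.2, -4.0, 0.2]
grip_width: 0.585
```

>>> step_arm(motion=[[0.8,0,0.6,0,0,0]])

```text
clock: 14.75
position: [0.5504, 0.0503, 0.0397]
ee_rot: [0.604, 0.73, 0.202, -0.249]
ft_force: [1.4, -4.2, 1.1]
grip_width: 0.583
```

>>> step_arm(motion=[[0.8,0,0.6,0,0,0]])

```text
clock: 14.88
position: [0.5502, 0.0513, 0.0397]
ee_rot: [0.604, 0.73, 0.202, -0.249]
ft_force: [0.6, -3.4, 2.1]
grip_width: 0.583
```

Run:
```python
from h import *
st()
```

```text
t 14.875 tray mm [ 9.579  0.7   39.678] z [ 0.608  0.007 -0.794] x [0.794 0.    0.608] F tray [-3.45   0.09   2.059] q [ 0.695  0.678 -0.668  1.694 -0.248  1.107  0.426] w 0.5825932477150078
```

>>> step_arm(motion=[[0.8,0,0.6,0,0,0],[0.8,0,0.6,0,0,0]])

```text
clock: 15.12
position: [0.5498, 0.0533, 0.0397]
ee_rot: [0.604, 0.73, 0.202, -0.249]
ft_force: [0.8, -4.3, 1.6]
grip_width: 0.584
```

>>> step_arm(motion=[[0.8,0,0.6,0,0,0],[0.8,0,0.6,0,0,0]])

```text
clock: 15.38
position: [0.5494, 0.0554, 0.0397]
ee_rot: [0.604, 0.73, 0.202, -0.249]
ft_force: [0.9, -4.1, 0.9]
grip_width: 0.586
```

>>> step_arm(motion=[[0.8,0,0.6,0,0,0],[0.8,0,0.6,0,0,0]])

```text
clock: 15.62
position: [0.549, 0.0576, 0.0397]
ee_rot: [0.604, 0.73, 0.202, -0.249]
ft_force: [0.7, -4.1, 1.0]
grip_width: 0.588
```

Run:
```python
from h import *
st()
```

```text
t 15.625 tray mm [15.975  0.747 39.695] z [ 0.608  0.007 -0.794] x [ 0.794 -0.     0.608] F tray [-4.135  0.067  0.957] q [ 0.689  0.674 -0.672  1.701 -0.251  1.099  0.42 ] w 0.5881862746284136
```

>>> step_arm(motion=[[0.8,0,0.6,0,0,0],[0.8,0,0.6,0,0,0]])

```text
clock: 15.88
position: [0.5485, 0.0597, 0.0397]
ee_rot: [0.604, 0.73, 0.202, -0.249]
ft_force: [0.8, -3.8, 0.5]
grip_width: 0.591
```

>>> step_arm(motion=[[0.8,0,0.6,0,0,0],[0.8,0,0.6,0,0,0]])

```text
clock: 16.12
position: [0.5481, 0.0618, 0.0397]
ee_rot: [0.604, 0.73, 0.202, -0.249]
ft_force: [1.2, -4.3, 0.8]
grip_width: 0.586
```

Run:
```python
from h import *
st()
im=manip.camera('top');cv2.imwrite('pics/top10c.png',cv2.resize(im[140:280,50:250],None,fx=4,fy=4,interpolation=cv2.INTER_CUBIC))
```

```text
t 16.125 tray mm [20.352  0.845 39.688] z [ 0.608  0.007 -0.794] x [ 0.794 -0.     0.608] F tray [-4.443 -0.35   0.783] q [ 0.686  0.672 -0.674  1.706 -0.253  1.093  0.416] w 0.5856261636636966
```

View pics/top10c.png

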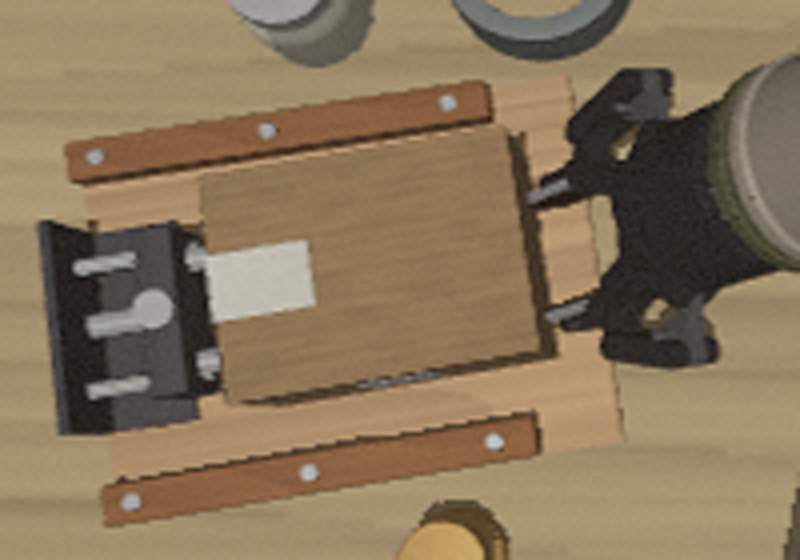

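>>> step_arm(motion=[[0.8,0,0.6,0,0,0],[0.8,0,0.6,0,0,0]])

```text
clock: 16.42
position: [0.548, 0.0628, 0.0396]
ee_rot: [0.604, 0.73, 0.202, -0.249]
ft_force: [0.6, -8.4, 2.9]
grip_width: 0.586
```

>>> step_arm(motion=[[0.8,0,0.6,0,0,0],[0.8,0,0.6,0,0,0]])

```text
clock: 16.68
position: [0.548, 0.0629, 0.0397]
ee_rot: [0.605, 0.73, 0.202, -0.248]
ft_force: [-0.7, -8.7, 3.2]
grip_width: 0.586
```

>>> step_arm(motion=[[0.8,0,0.6,0,0,0],[0.8,0,0.6,0,0,0]])

```text
clock: 16.92
position: [0.548, 0.0629, 0.0397]
ee_rot: [0.605, 0.729, 0.201, -0.247]
ft_force: [0.4, -7.9, 4.2]
grip_width: 0.587
```

Run:
```python
from h import *
st()
```

```text
t 16.925 tray mm [21.405  0.785 39.662] z [ 0.604  0.005 -0.797] x [ 0.797 -0.003  0.604] F tray [-7.782  1.103  4.194] q [ 0.683  0.667 -0.674  1.711 -0.253  1.087  0.41 ] w 0.5874993440064188
```

>>> step_arm(motion=[[1.4,0,1.0,0,0,0]])

```text
clock: 17.05
position: [0.5479, 0.0632, 0.0397]
ee_rot: [0.606, 0.729, 0.201, -0.246]
ft_force: [-0.4, -10.5, 5.1]
grip_width: 0.584
```

>>> step_arm(motion=[[1.6,0,1.2,0,0,0]])

```text
clock: 17.18
position: [0.5478, 0.0636, 0.0396]
ee_rot: [0.607, 0.729, 0.2, -0.245]
ft_force: [-0.3, -11.5, 6.1]
grip_width: 0.585
```

Run:
```python
from h import *
st()
```

```text
t 17.175 tray mm [22.153  0.784 39.639] z [ 0.601  0.004 -0.799] x [ 0.799 -0.004  0.601] F tray [-11.206   2.378   6.063] q [ 0.681  0.664 -0.674  1.714 -0.253  1.083  0.406] w 0.5853402022099896
```

>>> step_arm(motion=[[2.0,0,0.9,0,0.2,0]])

```text
clock: 17.3
position: [0.5475, 0.0641, 0.0398]
ee_rot: [0.607, 0.729, 0.201, -0.246]
ft_force: [-0.6, -9.6, 0.1]
grip_width: 0.588
```

>>> step_arm(motion=[[2.2,0,1.1,0,0.2,0]])

```text
clock: 17.42
position: [0.5471, 0.0646, 0.0397]
ee_rot: [0.607, 0.728, 0.201, -0.246]
ft_force: [-0.8, -10.8, 2.1]
grip_width: 0.585
```

Run:
```python
from h import *
st()
```

```text
t 17.425 tray mm [23.278  1.303 39.743] z [ 0.603  0.003 -0.798] x [ 0.798 -0.006  0.603] F tray [-10.431   2.784   2.134] q [ 0.683  0.663 -0.675  1.716 -0.256  1.082  0.406] w 0.5851469362354038
```

>>> step_arm(motion=[[2.2,0.3,1.2,0,0.2,0.2]])

```text
clock: 17.55
position: [0.547, 0.0649, 0.0396]
ee_rot: [0.609, 0.727, 0.201, -0.247]
ft_force: [-2.3, -13.4, 3.1]
grip_width: 0.587
```

>>> step_arm(motion=[[2.4,0.3,1.3,0,0.2,0.2]])

```text
clock: 17.68
position: [0.5468, 0.0651, 0.0395]
ee_rot: [0.611, 0.725, 0.201, -0.248]
ft_force: [-2.4, -13.8, 3.9]
grip_width: 0.584
```

Run:
```python
from h import *
st()
im=manip.camera('top');cv2.imwrite('pics/top11c.png',cv2.resize(im[140:280,50:250],None,fx=4,fy=4,interpolation=cv2.INTER_CUBIC))
im=manip.camera('side');cv2.imwrite('pics/side11c.png',cv2.resize(im[180:350,130:310],None,fx=4,fy=3.5,interpolation=cv2.INTER_CUBIC))
```

```text
t 17.675 tray mm [23.796  1.472 39.481] z [ 0.605  0.002 -0.797] x [ 0.797 -0.016  0.604] F tray [-13.163   4.883   3.894] q [ 0.682  0.663 -0.673  1.717 -0.258  1.081  0.399] w 0.5844867962067988
```

View pics/top11c.png

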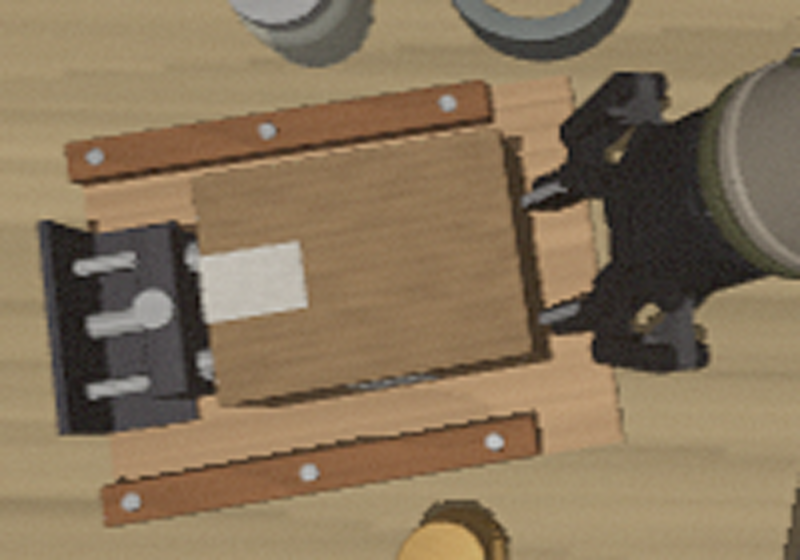

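View pics/side11c.png

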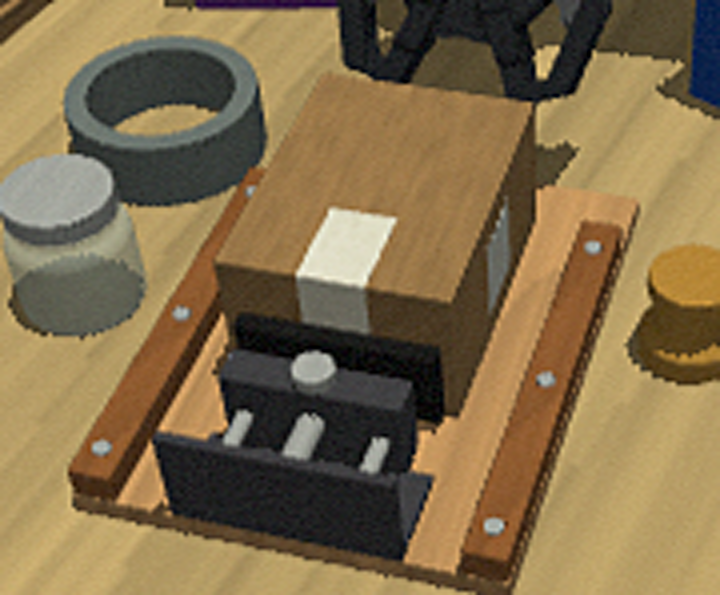

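>>> step_arm(motion=[[2.3,-0.5,1.2,0,0.2,-0.6]])

```text
clock: 17.9
position: [0.5463, 0.0653, 0.0395]
ee_rot: [0.607, 0.728, 0.202, -0.247]
ft_force: [1.2, -10.2, 0.1]
grip_width: 0.587
```

>>> step_arm(motion=[[2.5,-0.3,1.4,0,0.2,-0.4]])

```text
clock: 18.02
position: [0.5462, 0.0656, 0.0393]
ee_rot: [0.606, 0.729, 0.204, -0.246]
ft_force: [2.1, -11.0, -1.4]
grip_width: 0.586
```

Run:
```python
from h import *
st()
```

```text
t 18.025 tray mm [24.432  2.051 39.304] z [ 0.606 -0.    -0.796] x [ 0.796 -0.002  0.606] F tray [-11.205   0.024  -1.352] q [ 0.687  0.663 -0.678  1.722 -0.259  1.077  0.414] w 0.5864635079358346
```

>>> step_arm(motion=[[2.4,0,1.8,0,0,0]])

```text
clock: 18.15
position: [0.5462, 0.0658, 0.039]
ee_rot: [0.607, 0.728, 0.203, -0.245]
ft_force: [-2.7, -16.9, 10.0]
grip_width: 0.589
```

>>> step_arm(motion=[[2.6,0,1.9,0,0,0]])

```text
clock: 18.27
position: [0.5463, 0.0657, 0.039]
ee_rot: [0.608, 0.728, 0.203, -0.243]
ft_force: [-3.8, -18.8, 11.6]
grip_width: 0.585
```

Run:
```python
from h import *
st()
```

```text
t 18.275 tray mm [24.524  1.908 38.994] z [ 0.601 -0.004 -0.8  ] x [ 0.8   -0.006  0.601] F tray [-17.819   7.221  11.599] q [ 0.685  0.658 -0.677  1.726 -0.258  1.07   0.407] w 0.5849791981007647
```

>>> step_arm(motion=[[1.3,-0.5,0,0,0.2,-0.4]])

```text
clock: 18.4
position: [0.5459, 0.0651, 0.0395]
ee_rot: [0.606, 0.729, 0.204, -0.243]
ft_force: [2.7, -5.1, -3.5]
grip_width: 0.583
```

Run:
```python
from h import *
st()
```

```text
t 18.4 tray mm [23.917  2.398 39.467] z [ 0.602 -0.005 -0.799] x [ 0.799 -0.     0.602] F tray [-5.519 -1.687 -3.528] q [ 0.689  0.658 -0.679  1.727 -0.259  1.071  0.415] w 0.5831496054223387
```

>>> step_arm(motion=[[2.4,0,1.4,0,0,0]])

```text
clock: 18.52
position: [0.5461, 0.0655, 0.0392]
ee_rot: [0.607, 0.729, 0.204, -0.241]
ft_force: [2.2, -12.1, 0.8]
grip_width: 0.586
```

>>> step_arm(motion=[[2.4,-0.2,1.2,0,0.1,-0.2]])

```text
clock: 18.65
position: [0.5461, 0.0657, 0.0392]
ee_rot: [0.607, 0.73, 0.204, -0.24]
ft_force: [1.3, -12.1, 0.9]
grip_width: 0.584
```

Run:
```python
from h import *
st()
```

```text
t 18.65 tray mm [24.468  2.067 39.159] z [ 0.598 -0.008 -0.801] x [ 0.801 -0.     0.598] F tray [-12.145   0.966   0.853] q [ 0.688  0.654 -0.68   1.731 -0.259  1.064  0.413] w 0.5839608479989656
```

>>> step_arm(motion=[[2.9,-0.1,1.5,0,0.1,-0.1]])

```text
clock: 18.77
position: [0.5462, 0.066, 0.0391]
ee_rot: [0.607, 0.729, 0.204, -0.239]
ft_force: [0.3, -14.3, 2.4]
grip_width: 0.587
```

>>> step_arm(motion=[[3.0,-0.1,1.5,0,0.2,-0.1]])

```text
clock: 18.9
position: [0.5462, 0.0662, 0.0392]
ee_rot: [0.608, 0.729, 0.205, -0.239]
ft_force: [0.6, -14.7, 3.1]
grip_width: 0.584
```

Run:
```python
from h import *
st()
```

```text
t 18.9 tray mm [24.974  1.917 39.152] z [ 0.597 -0.012 -0.802] x [ 0.802 -0.001  0.597] F tray [-14.602   2.102   3.105] q [ 0.689  0.651 -0.681  1.735 -0.26   1.058  0.413] w 0.5842103535919607
```

>>> step_arm(motion=[[-0.6,0,-0.5,0,0,0],[-1,0,-0.8,0,0,0],[-1.6,0,-1.2,0,0,0],[-3,0,-2.4,0,0,0],[-8,0,-6,0,0,0],[-16,0,-12,0,0,0],[-16,0,-12,0,0,0],[-16,0,-12,0,0,0]])

```text
clock: 19.9
position: [0.5596, -0.0132, 0.0395]
ee_rot: [0.606, 0.73, 0.205, -0.24]
ft_force: [1.7, 0.2, 0.1]
grip_width: 0.584
```

Run:
```python
from h import *
st()
im=manip.camera('top');cv2.imwrite('pics/top12c.png',cv2.resize(im[140:280,50:250],None,fx=4,fy=4,interpolation=cv2.INTER_CUBIC))
im=manip.camera('side');cv2.imwrite('pics/side12.png',im);cv2.imwrite('pics/side12c.png',cv2.resize(im[180:350,130:310],None,fx=4,fy=3.5,interpolation=cv2.INTER_CUBIC))
```

```text
t 19.9 tray mm [-55.533   3.399  39.512] z [ 0.599 -0.009 -0.801] x [0.801 0.001 0.599] F tray [-0.066 -1.696  0.098] q [ 0.752  0.702 -0.634  1.633 -0.221  1.167  0.488] w 0.5843774911032212
```

View pics/top12c.png

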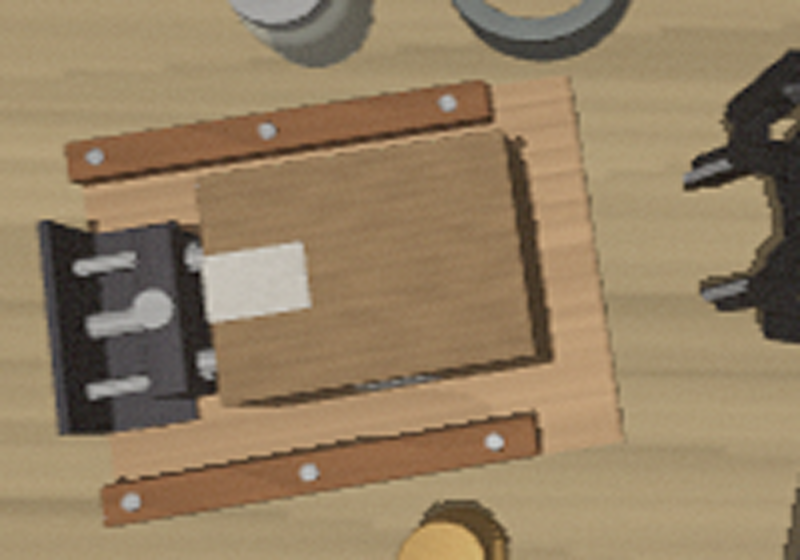

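View pics/side12c.png

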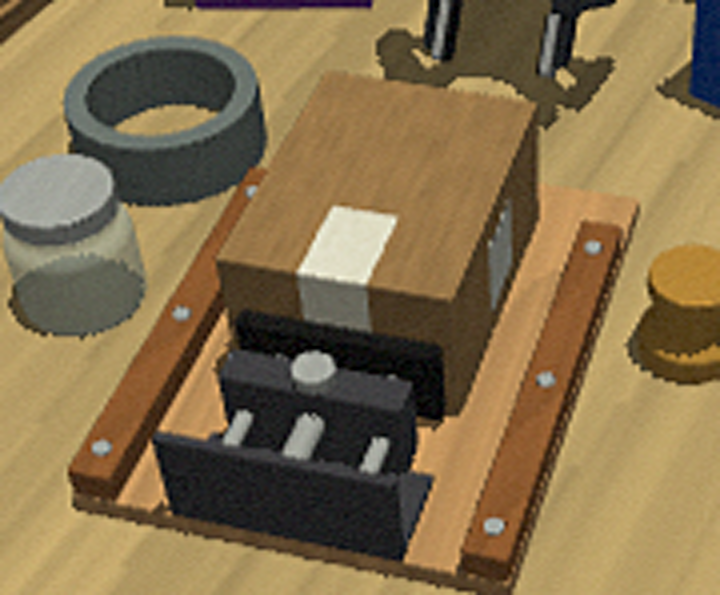

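View pics/side12.png

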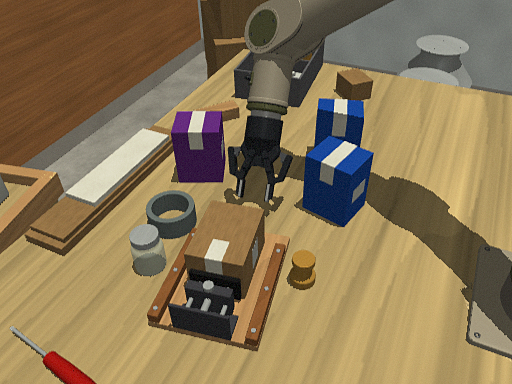

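Run:
```python
from h import *
print(manip.hand_in())
```

```text
the job is handed in; nothing more can be done
None
```

The job is handed in, at about 20 s of the 67 s allowed. The carton lies flat on the tray, straight against the pad, and the gripper is about 70 mm clear of it.

**What I did**
- **Slide:** I pushed the brown carton, not the blue or purple ones, upright along the bench with two spread fingertips, at about 4 N. It stopped with its foot against the tray's front edge.
- **Tip:** I pushed near the top, about 125 mm up, until it tipped over the edge and lay flat.
- **Press:** I slid it along the tray until the pad stopped it, with the pad's face at about tray x = 168 mm. The last press was 14.6 N at the wrist. Taking off about 4 N of sliding friction leaves about 10.5 N on the pad, with the pad pushed in about 4.5 mm. I then backed off slowly.

**Last checks**
- **Position:** The last top and side pictures show the carton between the rails. It is square to the tray within about 1° and touches the pad.
- **Other items:** Nothing else looks moved; I judged this by eye.
- **Spring-back:** The carton moved back about 2 mm on release, so I estimate the pad still holds it by about 2 mm. I did not measure the remaining pad force.
- **Force peak:** One press step read about 22 N, partly downward. That was under the 25 N limit, and I eased it at once and pressed again cleanly. Forces were only read at the end of each move, so I can't rule out a brief higher peak in between.

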